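# Erect a folding tray and tip the cheese balls into it

## Robot

A 6-joint arm with a two-finger parallel gripper is mounted at the origin on the work surface. World frame = base frame: x ahead of the robot, y to its left, z up, the work surface at z = 0. Lengths are in m, angles in rad, forces in N, time in s.
With the tool pointing down it reaches from about 0.225 to 0.875 m from the base axis. Payload 3.4 kg.
Tool frame: the origin (TCP) lies at the very end of the fingers, on their centre line; the grasp point (between the pads) lies manip.grip_point_offset behind it (manip.grip_point_offset is the distance from the TCP to the grasp point, in m); z points along the fingers, y is the line along which they close (so a half turn about z gives the same grasp; the last joint's range is limited). The gripper opens to 85 mm and grips with 20 to 120 N. Pads are 22 mm wide; open, the fingers measure 114 mm over their backs; the gripper's body (76 mm by 85 mm) begins 54 mm behind the grasp point. The pads swing forward as they close: fully open they stand 13 mm farther back than shut.
Start: joints at [1.111, 0.276, 1.505, -0, 1.361, -0.121], TCP at [0.191, 0.542, 0.231] pointing down, gripper open.
Joint ranges: [-2.89, 2.89], [-0.75, 2.08], [0.22, 2.7], [-1.18, 4.32], [0.11, 2.71], [-2.7, 2.7]. Speed limits (rad/s): [2.57, 2.57, 3.14, 3.14, 3.14, 3.14].

## Interface

Orientations are given as a unit quaternion [w, x, y, z].
In Python, from rig import manip gives the robot as it stands.
- The arm moves only by the shell command python3 -m pendant 'ROWS' [FORCE]. ROWS is JSON, a list of rows, each an object of numbers: "jaw": the opening, from -1 (shut) to 1 (fully open); "tx", "ty", "tz": the shift along the world's x, y, z in cm; "ax", "ay", "az": the turn, a rotation vector about the world's x, y, z in degrees. In form: [{"jaw": .., "tx": .., "ty": .., "tz": .., "ax": .., "ay": .., "az": ..}, ...]. A call has 1 to 10 rows; each row is the pose to reach, as a shift and turn from the pose commanded when the call began; what a row does not reach only later rows make up. A row lasts 1/8 s, in which the tool goes at most 62.5 mm and 10.7 degrees, less where a joint would pass 70% of its speed; a pose out of reach is approached as far as the arm can. A call with a gripper value outside its range is refused whole. The fingers move at their own pace and stop on an object; FORCE is the grip in N (left out, the last holds). Time passes only in rows, so rows that repeat a pose let the fingers close. It gives the time, the measured TCP pose, the force, the opening and the grip force at its end, in the units of the state.
- manip.get_state(): the state, without advancing time (a new reading comes with each control period).
- manip.get_image(name): name is "side" or "top" or "wrist"; returns a dict with "pixels" (384x512x3 uint8, blue, green, red), "depth" (384x512 float32, m along the optical axis (not along the pixel's ray), 0 where there is no reading), "fx", "fy", "cx", "cy" (pixels), "D" ([k1, k2, p1, p2, k3] as OpenCV has them; the pictures are not rectified), "pose" (4x4, takes a point from camera to world coordinates). Camera axes: x right, y down, z forward; pixel columns grow to the right and rows downward; lengths in m; the calibration is good to about 2 mm. A picture is of the moment at which its call begins.
- manip.sign_off(): hands the job in; it is judged then, once.
The state is a dict: "clock": time; "qpos": joint angles; "qd": joint speeds; "effort": joint torques, N m; "position": TCP position; "ee_rot": TCP orientation; "contact_force": force on the tool from outside, world axes, zero at the start; "moment": the same for the moment, N m; "width": finger opening in m; "gripper_force": force on a finger pad.
Only numpy, scipy, OpenCV 4.12 (cv2) and the standard library are available. Lean on these libraries where they do the work, as an engineer would, in place of code of your own. Each camera call takes 0.05 s, during which the arm holds its last target. There are 200 camera calls.

## Task

Put up the folding tray by raising its three hinged walls fully upright; only then take the steel beaker out of the deep crate and tip all three cheese balls from it into the tray. Finally stand the empty beaker upright on the bare table top, outside the crate and the tray; the walls must stay up, and the other cheeses, the jar, the bottle and the brush stay where they are.

Things in the scene. Friction and masses are not known exactly. Their poses are not given: they have to be found in the camera images.
- tray: Grey folding tray on a dark pedestal, fixed. Origin: underside centre, on the table. Floor 136 (x) by 146 mm (y), its top 34 mm above the table. Far wall (x = +68 mm) is fixed; three 6 mm thick walls are hinged and start folded outward: front (x = -65 mm), left (y = +70), right (y = -70); 128 to 138 mm long, 76 mm high. Erected, their bars' tops are 110 mm above the table
- panel_front (a joint): Hinge of the hinged wall on the tray's -x edge: 0 = lying flat outward (its mid-plane 34 mm above the table, nothing below it), 1.57 = upright, stop at 1.6. Stiff: it stays where it is left
- panel_front_bar (a point): Middle of the round bar, 12 mm thick, along that wall's free edge, 70 mm from its hinge line (which lies along the tray's edge, 34 mm above the table). Between bar and wall is an open hand hole, 80 mm long and 34 mm deep
- panel_left (a joint): Hinge of the hinged wall on the tray's +y edge: 0 = lying flat outward (its mid-plane 34 mm above the table, nothing below it), 1.57 = upright, stop at 1.6. Stiff: it stays where it is left
- panel_left_bar (a point): Middle of the round bar, 12 mm thick, along that wall's free edge, 70 mm from its hinge line (which lies along the tray's edge, 34 mm above the table). Between bar and wall is an open hand hole, 80 mm long and 34 mm deep
- panel_right (a joint): Hinge of the hinged wall on the tray's -y edge: 0 = lying flat outward (its mid-plane 34 mm above the table, nothing below it), 1.57 = upright, stop at 1.6. Stiff: it stays where it is left
- panel_right_bar (a point): Middle of the round bar, 12 mm thick, along that wall's free edge, 70 mm from its hinge line (which lies along the tray's edge, 34 mm above the table). Between bar and wall is an open hand hole, 80 mm long and 34 mm deep
- crate: White slatted plastic crate, fixed, 152 x 152 mm outside, 130 mm high, walls 6 mm, inner floor 12 mm above the table. Origin: centre of its underside, axes parallel to its walls. The beaker stands in it
- beaker: Round open steel beaker, loose, 100 mm high, outer diameter 64 mm at the foot and 70 mm at the rim, wall 3 mm, 120 g. Origin: centre of its underside, z along its axis towards the mouth. It holds three cheese balls
- beaker_rim (a point): Centre of the beaker's mouth, 100 mm above its underside
- ball1_center (a point): Centre of a cheese ball, 26 mm in diameter, 12 g, in the beaker at the start
- ball2_center (a point): Centre of a cheese ball, 26 mm in diameter, 12 g, in the beaker at the start
- ball3_center (a point): Centre of a cheese ball, 26 mm in diameter, 12 g, in the beaker at the start
- cheese_a: Cheese wheel, 90 mm across, 45 mm high; a bystander, loose, to be left alone. Origin: its underside's centre
- cheese_b: Small cheese wheel, 76 mm across, 40 mm high; a bystander, loose, to be left alone. Origin: its underside's centre
- cheese_c: Cheese wheel, 100 mm across, 50 mm high; a bystander, loose, to be left alone. Origin: its underside's centre
- cheese_d: Cheese wheel, 84 mm across, 42 mm high; a bystander, loose, to be left alone. Origin: its underside's centre
- jar: Closed jar, 70 mm across, 90 mm high; a bystander, loose, to be left alone. Origin: its underside's centre
- spray: White bottle, 64 mm across, 130 mm high; a bystander, loose, to be left alone. Origin: its underside's centre
- brush: Hand brush lying flat; a bystander, loose, to be left alone. Origin: its underside's centre

How it is judged:
By the outcome, as a careful person would: the job done as asked, in the order asked, and still so for the second after the job is handed in, with the robot touching nothing.
It also fails if it takes over 72 s, if anything falls off the work surface, if the arm or the gripper's body presses on something with over 40 N, if the wrist force passes 120 N, or if a joint passes its speed limit or range.

## Working session

There is one attempt and no reset: what is moved stays moved. The work goes in short steps, Python scripts to look and compute and a shell command to move; the robot and the scene stay as the last step left them, time stands still between calls to the robot, and variables do not carry over. Pictures are saved under pics/ and viewed, at most 10 in all, crops included, and the job is handed in when it is done.

```bash
ls; mkdir -p pics; cat > h.py <<'E'
import numpy as np, cv2
from rig import manip
def cap(n):
    return manip.get_image(n)
def world(im,u,v,d=None):
    K=np.array([[im['fx'],0,im['cx']],[0,im['fy'],im['cy']],[0,0,1]])
    p=cv2.undistortPoints(np.array([[[u,v]]],float),K,np.array(im['D']))[0,0]
    r=np.array([p[0],p[1],1.]); P=np.array(im['pose'])
    return P[:3,:3]@r, P[:3,3]
def plane(im,u,v,z):
    r,o=world(im,u,v); return o+r*(z-o[2])/r[2]
def cloud(im):
    K=np.array([[im['fx'],0,im['cx']],[0,im['fy'],im['cy']],[0,0,1]])
    h,w=im['depth'].shape; uu,vv=np.meshgrid(np.arange(w),np.arange(h))
    p=cv2.undistortPoints(np.stack([uu,vv],-1).reshape(-1,1,2).astype(float),K,np.array(im['D'])).reshape(h,w,2)
    d=im['depth'][...,None]; c=np.concatenate([p*d,d],-1); P=np.array(im['pose'])
    return c@P[:3,:3].T+P[:3,3]
E
python3 - <<'E'
from h import *
import pickle
ims={}
for n in ['top','side']:
    im=cap(n); ims[n]=im; cv2.imwrite(f'pics/{n}0.png',im['pixels']); print(n,np.round(im['pose'],3).tolist(),im['fx'])
pickle.dump(ims,open('ims0.pkl','wb'))
s=manip.get_state(); print({k:np.round(v,3).tolist() for k,v in s.items()}, manip.grip_point_offset)
E
```

```text
pics
top [[0.009, -0.99, 0.137, 0.329], [-0.999, -0.014, -0.03, 0.026], [0.032, -0.137, -0.99, 1.356], [0.0, 0.0, 0.0, 1.0]] 437.3347558260395
side [[0.754, -0.333, 0.567, -0.369], [-0.657, -0.391, 0.644, -0.981], [0.007, -0.858, -0.513, 0.879], [0.0, 0.0, 0.0, 1.0]] 411.19608244860336
{'clock': 0.1, 'qpos': [1.111, 0.277, 1.506, -0.0, 1.361, -0.121], 'qd': [0.001, -0.001, -0.004, 0.001, 0.003, -0.0], 'effort': [0.001, -41.77, -24.641, -0.0, 0.006, 0.0], 'position': [0.191, 0.542, 0.231], 'ee_rot': [-0.0, 0.169, 0.986, -0.001], 'contact_force': [0.172, -0.095, -1.247], 'moment': [0.035, -0.058, -0.032], 'gripper_force': 0.0, 'width': 0.085} 0.0187
```

View pics/top0.png

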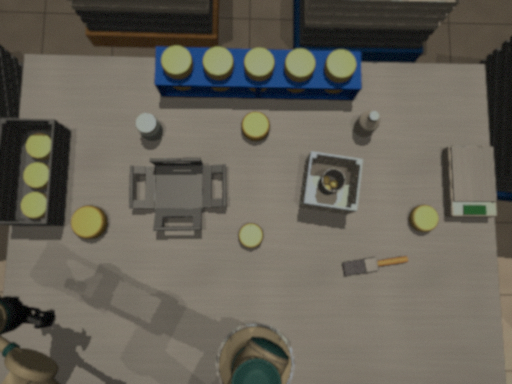

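View pics/side0.png

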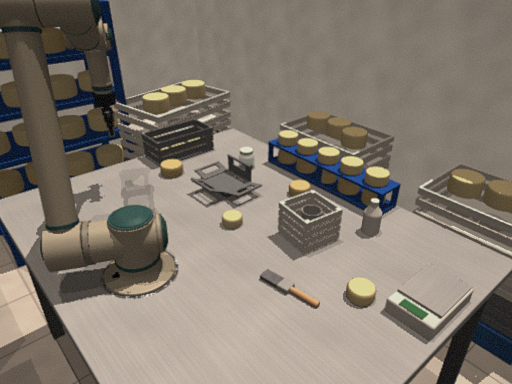

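The top view has +x up and +y left. The tray is at about (180,190) with all three walls folded out. The crate is at (332,182) with the beaker inside at (332,181), and the brush is at (375,265). Small cheeses sit at (250,236), (255,125), (88,222) and (424,218), the jar at (148,126) and the bottle at (369,122). Next I measure.

```bash
python3 - <<'E'
from h import *
import pickle
im=pickle.load(open('ims0.pkl','rb'))['top']; C=cloud(im); 
def box(u0,u1,v0,v1,z0,z1):
    s=np.zeros(C.shape[:2],bool); s[v0:v1,u0:u1]=1
    return s&(C[...,2]>z0)&(C[...,2]<z1)
print('table z',np.median(C[280:320,300:400,2]))
def rect(m,n):
    p=C[m][:,:2]*1000; r=cv2.minAreaRect(p.astype(np.float32)); print(n,m.sum(),np.round(r[0],1),np.round(r[1],1),round(r[2],1),'z',np.median(C[m][:,2]).round(4))
rect(box(120,235,150,240,.022,.048),'tray all');
rect(box(150,208,160,240,.022,.048),'tray front+floor')
rect(box(120,235,183,212,.022,.048),'tray sides')
rect(box(145,215,145,185,.09,.125),'tray farwall')
rect(box(295,370,140,220,.12,.14),'crate')
m=box(318,350,165,200,.105,.119); rect(m,'beaker rim')
p=C[m]; A=np.c_[2*p[:,:2],np.ones(len(p))]; x=np.linalg.lstsq(A,(p[:,:2]**2).sum(1),rcond=None)[0]; print(x[:2],np.sqrt(x[2]+x[0]**2+x[1]**2))
for n,b in dict(jar=(130,168,108,146),cb=(236,268,222,252),c2=(238,274,108,142),c3=(66,110,202,242),c4=(405,445,200,236),spray=(352,385,105,140),brush=(340,412,250,280),scale=(440,500,140,220),rack=(150,365,40,100),dark=(0,72,115,228)).items():
    m=box(*b,.012,.3); rect(m,n); print('  zmax',C[m][:,2].max().round(3))
big=cv2.resize(im['pixels'][140:240,110:370],None,fx=3,fy=3,interpolation=cv2.INTER_CUBIC); cv2.imwrite('pics/crop0.png',big)
E
```

```text
table z -3.113717550418116e-05
tray all 3473 [502.9 238.2] [170.6 286.1] 2.0 z 0.0356
tray front+floor 2829 [503.2 237.2] [170.7 173.7] 1.8 z 0.0346
tray sides 1978 [486.8 237.8] [ 87.5 284.5] 0.7 z 0.0352
tray farwall 206 [587.1 239.8] [ 10.8 145.5] 1.1 z 0.1077
crate 602 [ 529.4 -215.8] [152.8 153.3] 81.9 z 0.1289
beaker rim 92 [ 534.  -219.5] [66.6 68.2] 71.5 z 0.1102
[ 0.5340004  -0.21910434] 0.03286619599703517
jar 549 [698.2 329.7] [64.4 63.9] 0.1 z 0.0865
  zmax 0.096
cb 495 [374.7  19. ] [72.3 72.7] 0.7 z 0.039
  zmax 0.048
c2 671 [713.6   7.7] [84.3 88.6] 6.3 z 0.0428
  zmax 0.052
c3 986 [409.7 499.2] [97.3 98.2] 47.1 z 0.0483
  zmax 0.057
c4 659 [ 432.3 -513.2] [86.7 79.9] 89.5 z 0.0407
  zmax 0.05
spray 492 [ 720.2 -333.6] [61.2 56.2] 43.6 z 0.088
  zmax 0.136
brush 631 [ 293.4 -362.9] [ 41.  199.7] 8.9 z 0.0177
  zmax 0.026
scale 3522 [ 548.7 -656.7] [220.1 138.8] 0.3 z 0.0563
  zmax 0.067
rack 9710 [8.722e+02 8.000e-01] [123.7 618.6] 0.1 z 0.107
  zmax 0.159
dark 5874 [545.2 641.1] [308.2 191.7] 0.6 z 0.05
  zmax 0.126
```

View pics/crop0.png

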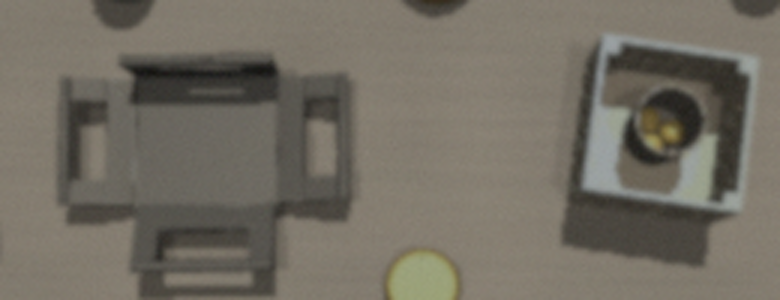

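The crop shows the tray floor near (205,140), with left bar at x≈65, right bar at x≈345 and front bar at y≈268. The beaker is at (670,120), holding three balls, inside a crate turned by about -8°. Next I cast rays onto the bar edges.

```bash
python3 - <<'E'
from h import *
import pickle
im=pickle.load(open('ims0.pkl','rb'))['top']; C=cloud(im)
def p(x,y,z): return (plane(im,110+(x+.5)/3-.5,140+(y+.5)/3-.5,z)*1000).round(1)[:2]
for n,x,y,z in [('L far',60,79,.036),('L near',62,204,.036),('R far',350,76,.036),('R near',348,200,.036),('F left',135,271,.036),('F right',273,267,.036),('far top L',122,58,.11),('far top R',274,53,.11),('floorL far',136,100,.034),('floorL near',137,205,.034),('floorR near',275,202,.034)]: print(n,p(x,y,z))
m=(C[...,2]>.022)&(C[...,2]<.048); 
for n,(u0,u1,v0,v1) in dict(Lbar=(128,136,166,209),Rbar=(220,229,165,208),Fbar=(154,203,226,233)).items():
    s=np.zeros_like(m); s[v0:v1,u0:u1]=1; q=C[m&s][:,:2]*1000; print(n,len(q),np.percentile(q,[1,50,99],axis=0).round(1).tolist())
E
```

```text
L far [579.3 387.2]
L near [452.3 378.8]
R far [587.   94.3]
R near [459.8  93.8]
F left [386.3 303.6]
F right [391.7 167.1]
far top L [586.7 309.1]
far top R [594.  164.1]
floorL far [559.2 310.5]
floorL near [452.4 304.9]
floorR near [457.1 167.2]
Lbar 24 [[453.2, 363.2], [534.5, 370.4], [574.1, 382.9]]
Rbar 33 [[459.5, 95.4], [502.1, 106.6], [583.1, 112.9]]Traceback (most recent call last):
  File "<stdin>", line 8, in <module>
    return _quantile_unchecked(
        a, q, axis, out, overwrite_input, method, keepdims, weights)
    return _ureduce(a,
                    func=_quantile_ureduce_func,
    ...<5 lines>...
                    overwrite_input=overwrite_input,
                    method=method)
    r = func(a, **kwargs)
    result = _quantile(arr,
                       quantiles=q,
    ...<2 lines>...
                       out=out,
                       weights=wgt)
    slices_having_nans = np.isnan(arr[-1, ...])
                                  ~~~^^^^^^^^^
IndexError: index -1 is out of bounds for axis 0 with size 0
```

```bash
python3 -m pendant '[{"jaw":-0.2,"tx":16,"ty":-8,"az":10},{"jaw":-0.2,"tx":32.4,"ty":-16.4,"tz":-5,"az":21.5},{"jaw":-0.2,"tx":32.4,"ty":-16.4,"tz":-5,"az":21.5},{"jaw":-0.2,"tx":32.4,"ty":-16.4,"tz":-5,"az":21.5},{"jaw":-0.2,"tx":32.4,"ty":-16.4,"tz":-5,"az":21.5},{"jaw":-0.2,"tx":32.4,"ty":-16.4,"tz":-5,"az":21.5},{"jaw":-0.2,"tx":32.4,"ty":-16.4,"tz":-5,"az":21.5},{"jaw":-0.2,"tx":32.4,"ty":-16.4,"tz":-5,"az":21.5},{"jaw":-0.2,"tx":32.4,"ty":-16.4,"tz":-5,"az":21.5},{"jaw":-0.2,"tx":32.4,"ty":-16.4,"tz":-5,"az":21.5}]'
python3 - <<'E'
from h import *
import pickle
im=cap('wrist'); t=cap('top'); pickle.dump((im,t),open('w1.pkl','wb')); 
a=im['pixels']; b=cv2.resize(t['pixels'][130:250,100:240],None,fx=3,fy=3,interpolation=cv2.INTER_CUBIC)
b=cv2.copyMakeBorder(b,0,384-b.shape[0] if b.shape[0]<384 else 0,0,0,cv2.BORDER_CONSTANT)[:384]
cv2.imwrite('pics/w1.png',np.hstack([a,b])[:, :800]); print(im['pose'].round(3).tolist()); s=manip.get_state(); print(s['position'],s['ee_rot'],s['qpos'],s['width'])
E
```

```text
[[0.332, 0.891, 0.31, 0.112], [0.943, -0.313, -0.111, 0.572], [-0.001, 0.329, -0.944, 0.373], [0.0, 0.0, 0.0, 1.0]]
[0.19097182 0.54204417 0.2307753 ] [-1.57464946e-04  1.68601168e-01  9.85684199e-01 -5.30464823e-04] [ 1.11100569e+00  2.76359598e-01  1.50562795e+00 -2.06171430e-06
  1.36071179e+00 -1.20969458e-01] 0.08533621383886054invalid input at $[0]: expected keys jaw, tx, ty, tz, ax, ay, az
```

View pics/w1.png

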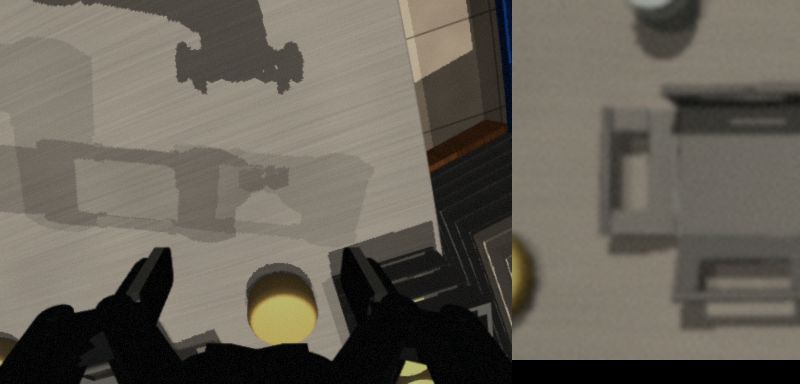

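The wrist view shows only table and one cheese at (282,305), and the arm has not moved because each row needs all seven keys. I repeat the move with full rows.

```bash
python3 -m pendant '[{"jaw":-0.2,"tx":16,"ty":-8,"tz":-2,"ax":0,"ay":0,"az":10},{"jaw":-0.2,"tx":32.4,"ty":-16.4,"tz":-5,"ax":0,"ay":0,"az":21.5},{"jaw":-0.2,"tx":32.4,"ty":-16.4,"tz":-5,"ax":0,"ay":0,"az":21.5},{"jaw":-0.2,"tx":32.4,"ty":-16.4,"tz":-5,"ax":0,"ay":0,"az":21.5},{"jaw":-0.2,"tx":32.4,"ty":-16.4,"tz":-5,"ax":0,"ay":0,"az":21.5},{"jaw":-0.2,"tx":32.4,"ty":-16.4,"tz":-5,"ax":0,"ay":0,"az":21.5},{"jaw":-0.2,"tx":32.4,"ty":-16.4,"tz":-5,"ax":0,"ay":0,"az":21.5},{"jaw":-0.2,"tx":32.4,"ty":-16.4,"tz":-5,"ax":0,"ay":0,"az":21.5},{"jaw":-0.2,"tx":32.4,"ty":-16.4,"tz":-5,"ax":0,"ay":0,"az":21.5}]'
cat > look.py <<'E'
import sys,pickle
from h import *
tag=sys.argv[1]
im=cap('wrist'); pickle.dump(im,open(tag+'.pkl','wb')); cv2.imwrite(f'pics/{tag}.png',im['pixels'])
s=manip.get_state(); print(s['clock'],s['position'].round(4),np.round(s['ee_rot'],3),s['qpos'].round(2),s['width'],np.round(s['contact_force'],1))
E
python3 look.py w2
```

```text
clock: 1.32
position: [0.5139, 0.3791, 0.1816]
ee_rot: [-0.0, -0.019, 1.0, 0.0]
contact_force: [0.5, -0.6, 0.5]
width: 0.0341
gripper_force: 0.0
1.375 [0.5139 0.3793 0.1818] [ 0.    -0.019  1.     0.   ] [ 0.53  0.4   1.44  0.    1.3  -1.08] 0.034398502117797915 [-0.3 -0.4 -0. ]
```

View pics/w2.png

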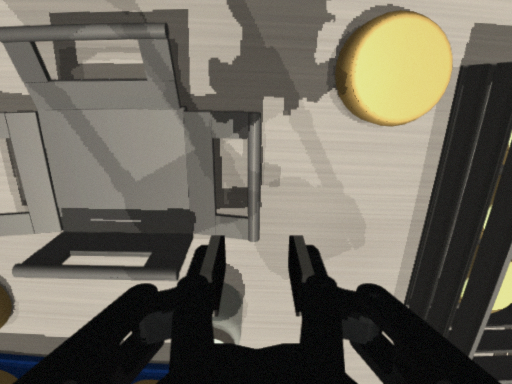

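The wrist view shows the tray clearly. The left bar runs from (255,113) to (254,240), the front bar from (2,35) to (167,31), and the right hole is at about (12,170). The fingers are near (215,260) and (295,260).

```bash
python3 - <<'E'
from h import *
import pickle
im=pickle.load(open('w2.pkl','rb')); C=cloud(im)
for n,u,v in [('Lbar near',255,114),('Lbar far',254,239),('Fbar L',166,31),('Fbar R',8,34),('Fmid?',85,33),('floor nearL',183,109),('floor nearR',40,112),('Rhole near',5,120),('slabL-out near',214,113)]:
    print(n,(plane(im,u,v,.037)*1000).round(1)[:2], (C[v,u]*1000).round(1))
m=(C[...,2]>.034)&(C[...,2]<.048)
for n,(u0,u1,v0,v1) in dict(Lbar=(247,262,125,230),Fbar=(15,165,24,42)).items():
    s=np.zeros_like(m); s[v0:v1,u0:u1]=1; q=C[m&s]*1000; print(n,len(q),q.mean(0).round(1)); 
    l=cv2.fitLine(q[:,:2].astype(np.float32),cv2.DIST_L2,0,.01,.01).ravel(); print(np.degrees(np.arctan2(l[1],l[0])))
E
```

```text
Lbar near [456.7 376.9] [455.2 376.9  53.7]
Lbar far [588.7 380.6] [579.2 380.4  54.3]
Fbar L [388.2 296.7] [392.4 304.8  66.1]
Fbar R [392. 152.] [396.2 177.3  69.3]
Fmid? [391.  224.2] [395.2 240.6  67.8]
floor nearL [454.5 309.4] [454.7 308.8  34.6]
floor nearR [460.9 170.5] [461.1 169.4  35.5]
Rhole near [469.2 132.9] [468.4 137.8  42.8]
slabL-out near [457.2 338.4] [456.6 339.4  44.1]
Lbar 2 [557.8 372.5  46.8]
-14.70552
Fbar 0 [nan nan nan]<stdin>:8: RuntimeWarning: Mean of empty slice.
  ret = um.true_divide(
Traceback (most recent call last):
cv2.error: OpenCV(4.12.0) /io/opencv/modules/imgproc/src/linefit.cpp:50: error: (-215:Assertion failed) count > 0 in function 'fitLine2D_wods'
```

```bash
python3 -m pendant '[{"jaw":-0.2,"tx":0.3,"ty":0,"tz":-6,"ax":0,"ay":0,"az":0},{"jaw":-0.2,"tx":0.3,"ty":0,"tz":-11,"ax":0,"ay":0,"az":0},{"jaw":-0.2,"tx":0.3,"ty":0,"tz":-15.2,"ax":0,"ay":0,"az":0},{"jaw":-0.2,"tx":0.3,"ty":0,"tz":-15.2,"ax":0,"ay":0,"az":0},{"jaw":-1,"tx":0.3,"ty":0,"tz":-15.2,"ax":0,"ay":0,"az":0},{"jaw":-1,"tx":0.3,"ty":0,"tz":-15.2,"ax":0,"ay":0,"az":0},{"jaw":-1,"tx":0.3,"ty":0,"tz":-15.2,"ax":0,"ay":0,"az":0},{"jaw":-1,"tx":0.3,"ty":0,"tz":-15.2,"ax":0,"ay":0,"az":0}]' 50
```

```text
clock: 2.38
position: [0.5187, 0.3766, 0.0312]
ee_rot: [0.001, -0.019, 1.0, -0.001]
contact_force: [1.5, -5.8, -3.6]
width: 0.01
gripper_force: 48.6
```

```bash
python3 -m pendant '[{"jaw":-1,"tx":0,"ty":-0.4,"tz":1.2,"ax":0,"ay":0,"az":0},{"jaw":-1,"tx":0,"ty":-0.9,"tz":2.3,"ax":0,"ay":0,"az":0},{"jaw":-1,"tx":0.1,"ty":-1.7,"tz":3.3,"ax":0,"ay":0,"az":0},{"jaw":-1,"tx":0.1,"ty":-2.6,"tz":4.1,"ax":0,"ay":0,"az":0},{"jaw":-1,"tx":0.1,"ty":-3.6,"tz":4.8,"ax":0,"ay":0,"az":0},{"jaw":-1,"tx":0.2,"ty":-4.7,"tz":5.3,"ax":0,"ay":0,"az":0},{"jaw":-1,"tx":0.2,"ty":-5.9,"tz":5.5,"ax":0,"ay":0,"az":0},{"jaw":-1,"tx":0.3,"ty":-6.8,"tz":5.6,"ax":0,"ay":0,"az":0},{"jaw":-1,"tx":0.3,"ty":-7.2,"tz":5.6,"ax":0,"ay":0,"az":0},{"jaw":-1,"tx":0.3,"ty":-7.2,"tz":5.6,"ax":0,"ay":0,"az":0}]'
```

```text
clock: 3.62
position: [0.5211, 0.3097, 0.0907]
ee_rot: [0.002, -0.017, 1.0, 0.004]
contact_force: [-7.2, 4.9, 15.1]
width: 0.01
gripper_force: 52.4
```

```bash
python3 -m pendant '[{"jaw":-1,"tx":0,"ty":-0.4,"tz":0.3,"ax":0,"ay":0,"az":0},{"jaw":-1,"tx":0,"ty":-0.4,"tz":0.3,"ax":0,"ay":0,"az":0}]'; python3 -m pendant '[{"jaw":-0.2,"tx":0,"ty":0.3,"tz":0.3,"ax":0,"ay":0,"az":0},{"jaw":-0.2,"tx":0,"ty":0.3,"tz":0.3,"ax":0,"ay":0,"az":0},{"jaw":-0.2,"tx":0,"ty":0.3,"tz":0.3,"ax":0,"ay":0,"az":0},{"jaw":-0.2,"tx":0,"ty":0.3,"tz":6,"ax":0,"ay":0,"az":0},{"jaw":-0.2,"tx":0,"ty":-6,"tz":10,"ax":0,"ay":0,"az":0},{"jaw":-0.2,"tx":0,"ty":-12,"tz":10,"ax":0,"ay":0,"az":0},{"jaw":-0.2,"tx":0,"ty":-12,"tz":10,"ax":0,"ay":0,"az":0},{"jaw":-0.2,"tx":0,"ty":-12,"tz":10,"ax":0,"ay":0,"az":0}]'; python3 look.py w3
```

```text
clock: 3.88
position: [0.5212, 0.306, 0.0912]
ee_rot: [0.001, -0.018, 1.0, 0.004]
contact_force: [-3.8, 7.7, 3.4]
width: 0.01
gripper_force: 50.7
clock: 4.88
position: [0.5212, 0.1819, 0.1883]
ee_rot: [-0.0, -0.017, 1.0, 0.0]
contact_force: [0.1, 0.9, -0.1]
width: 0.0344
gripper_force: 0.0
4.925 [0.5211 0.1827 0.188 ] [-0.    -0.018  1.     0.   ] [ 0.21  0.27  1.62  0.    1.25 -1.4 ] 0.03375223137082963 [ 0.3  0.6 -0.5]
```

View pics/w3.png

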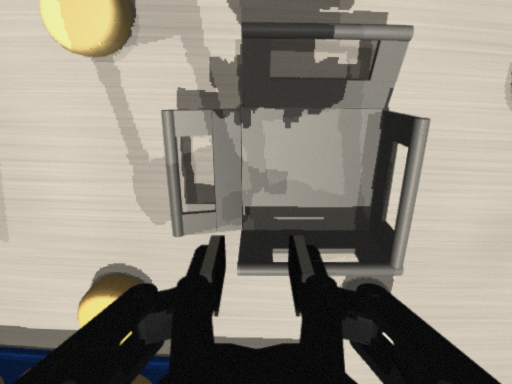

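The left wall now stands: its bar runs from (422,120) to (402,268). The right bar runs from (168,112) to (178,235) and the front bar from (245,31) to (410,33). Next I take depth on all three bars.

```bash
cat > bars.py <<'E'
from h import *
import pickle,sys
im=pickle.load(open(sys.argv[1]+'.pkl','rb')); C=cloud(im)*1000
for a in sys.argv[2:]:
    u0,v0,u1,v1=map(float,a.split(','))
    P=[]
    for t in np.linspace(.04,.96,40):
        u,v=u0+t*(u1-u0),v0+t*(v1-v0); w=C[int(v)-4:int(v)+5,int(u)-4:int(u)+5].reshape(-1,3)
        P.append(w[np.argmax(w[:,2]-np.hypot(*(w[:,:2]-w[:,:2].mean(0)).T)*0)])
    P=np.array(P); l=cv2.fitLine(P[:,:2].astype(np.float32),cv2.DIST_HUBER,0,.01,.01).ravel()
    print(a,'mid',np.median(P,0).round(1),'ends',P[0].round(1),P[-1].round(1),'dir',np.degrees(np.arctan2(l[1],l[0])).round(1))
E
python3 bars.py w3 168,112,178,235 245,31,410,33 422,120,402,268
```

```text
168,112,178,235 mid [513.8 101.7  56.3] ends [469.8 100.3  56. ] [577.1 103.9  56. ] dir 0.8
245,31,410,33 mid [395.  200.5  71.6] ends [437.  180.3 331.1] [392.  292.8  71.2] dir -64.8
422,120,402,268 mid [493.5 304.5 111.8] ends [461.2 304.5 111.6] [581.1 308.1 111.7] dir 55.9
```

```bash
python3 -m pendant '[{"jaw":-0.2,"tx":0.2,"ty":-6,"tz":0,"ax":0,"ay":0,"az":0},{"jaw":-0.2,"tx":0.2,"ty":-8.1,"tz":-4,"ax":0,"ay":0,"az":0},{"jaw":-0.2,"tx":0.2,"ty":-8.1,"tz":-10,"ax":0,"ay":0,"az":0},{"jaw":-0.2,"tx":0.2,"ty":-8.1,"tz":-15.7,"ax":0,"ay":0,"az":0},{"jaw":-0.2,"tx":0.2,"ty":-8.1,"tz":-15.7,"ax":0,"ay":0,"az":0},{"jaw":-1,"tx":0.2,"ty":-8.1,"tz":-15.7,"ax":0,"ay":0,"az":0},{"jaw":-1,"tx":0.2,"ty":-8.1,"tz":-15.7,"ax":0,"ay":0,"az":0},{"jaw":-1,"tx":0.2,"ty":-8.1,"tz":-15.7,"ax":0,"ay":0,"az":0},{"jaw":-1,"tx":0.2,"ty":-8.1,"tz":-15.7,"ax":0,"ay":0,"az":0}]'
```

```text
clock: 6.05
position: [0.5246, 0.0999, 0.034]
ee_rot: [0.002, -0.019, 1.0, -0.002]
contact_force: [-1.3, -7.2, -1.4]
width: 0.01
gripper_force: 48.6
```

```bash
python3 -m pendant '[{"jaw":-1,"tx":0,"ty":0.4,"tz":1.2,"ax":0,"ay":0,"az":0},{"jaw":-1,"tx":0,"ty":0.9,"tz":2.3,"ax":0,"ay":0,"az":0},{"jaw":-1,"tx":0,"ty":1.7,"tz":3.3,"ax":0,"ay":0,"az":0},{"jaw":-1,"tx":0,"ty":2.6,"tz":4.1,"ax":0,"ay":0,"az":0},{"jaw":-1,"tx":-0.1,"ty":3.6,"tz":4.8,"ax":0,"ay":0,"az":0},{"jaw":-1,"tx":-0.1,"ty":4.7,"tz":5.3,"ax":0,"ay":0,"az":0},{"jaw":-1,"tx":-0.2,"ty":5.9,"tz":5.6,"ax":0,"ay":0,"az":0},{"jaw":-1,"tx":-0.2,"ty":6.8,"tz":5.7,"ax":0,"ay":0,"az":0},{"jaw":-1,"tx":-0.3,"ty":7.4,"tz":5.7,"ax":0,"ay":0,"az":0},{"jaw":-1,"tx":-0.3,"ty":7.4,"tz":5.7,"ax":0,"ay":0,"az":0}]'
```

```text
clock: 7.3
position: [0.5232, 0.1703, 0.0933]
ee_rot: [0.004, -0.021, 1.0, -0.005]
contact_force: [-0.3, -17.1, 10.4]
width: 0.01
gripper_force: 50.8
```

```bash
python3 -m pendant '[{"jaw":-1,"tx":0,"ty":0.4,"tz":0.3,"ax":0,"ay":0,"az":0},{"jaw":-1,"tx":0,"ty":0.4,"tz":0.3,"ax":0,"ay":0,"az":0},{"jaw":-0.2,"tx":0,"ty":0,"tz":0.3,"ax":0,"ay":0,"az":0},{"jaw":-0.2,"tx":0,"ty":-0.2,"tz":0.3,"ax":0,"ay":0,"az":0},{"jaw":-0.2,"tx":0,"ty":-0.2,"tz":0.3,"ax":0,"ay":0,"az":0},{"jaw":-0.2,"tx":0,"ty":-0.2,"tz":6,"ax":0,"ay":0,"az":0},{"jaw":-0.2,"tx":0,"ty":-0.2,"tz":10,"ax":0,"ay":0,"az":0}]'; python3 -m pendant '[{"jaw":-0.2,"tx":-3,"ty":1,"tz":0,"ax":0,"ay":0,"az":-10},{"jaw":-0.2,"tx":-6,"ty":2,"tz":0,"ax":0,"ay":0,"az":-20},{"jaw":-0.2,"tx":-9,"ty":4,"tz":0,"ax":0,"ay":0,"az":-30},{"jaw":-0.2,"tx":-12,"ty":6,"tz":0,"ax":0,"ay":0,"az":-40},{"jaw":-0.2,"tx":-12.8,"ty":6.6,"tz":0,"ax":0,"ay":0,"az":-50},{"jaw":-0.2,"tx":-12.8,"ty":6.6,"tz":0,"ax":0,"ay":0,"az":-60},{"jaw":-0.2,"tx":-12.8,"ty":6.6,"tz":0,"ax":0,"ay":0,"az":-70},{"jaw":-0.2,"tx":-12.8,"ty":6.6,"tz":0,"ax":0,"ay":0,"az":-80},{"jaw":-0.2,"tx":-12.8,"ty":6.6,"tz":0,"ax":0,"ay":0,"az":-90},{"jaw":-0.2,"tx":-12.8,"ty":6.6,"tz":0,"ax":0,"ay":0,"az":-90}]'; python3 look.py w4
```

```text
clock: 8.18
position: [0.5206, 0.1743, 0.1907]
ee_rot: [0.001, -0.019, 1.0, 0.001]
contact_force: [1.5, 0.6, 0.4]
width: 0.0343
gripper_force: 0.0
clock: 9.43
position: [0.392, 0.24, 0.1888]
ee_rot: [0.0, 0.693, 0.721, 0.001]
contact_force: [0.0, -0.8, -0.1]
width: 0.0342
gripper_force: 0.0
9.475 [0.392  0.2399 0.1887] [0.    0.693 0.721 0.   ] [0.4  0.13 1.81 0.   1.2  0.36] 0.03414562347930343 [-0.3 -0.2  0. ]
```

View pics/w4.png

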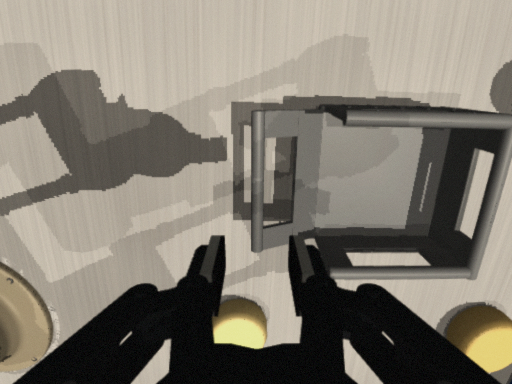

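Both side walls stand, with bars along rows 117 and 272. The front bar runs from (258,112) to (257,250), between the fingers.

```bash
python3 bars.py w4 258,114,257,248 350,117,505,121 335,272,470,272
```

```text
258,114,257,248 mid [392.5 280.5  71.2] ends [389.  325.9 331.7] [396.  176.8  70.8] dir -87.4
350,117,505,121 mid [510.8 307.4 111.8] ends [389.  325.9 331.7] [571.5 310.2 111.8] dir -0.6
335,272,470,272 mid [487.3 175.7 112.8] ends [389.  325.9 331.7] [578.4 174.3 111.8] dir -44.8
```

```bash
python3 -m pendant '[{"jaw":-0.2,"tx":0.2,"ty":0,"tz":-5,"ax":0,"ay":0,"az":0},{"jaw":-0.2,"tx":0.2,"ty":0,"tz":-10,"ax":0,"ay":0,"az":0},{"jaw":-0.2,"tx":0.2,"ty":0,"tz":-14.5,"ax":0,"ay":0,"az":0},{"jaw":-0.2,"tx":0.2,"ty":0,"tz":-14.5,"ax":0,"ay":0,"az":0},{"jaw":-1,"tx":0.2,"ty":0,"tz":-14.5,"ax":0,"ay":0,"az":0},{"jaw":-1,"tx":0.2,"ty":0,"tz":-14.5,"ax":0,"ay":0,"az":0},{"jaw":-1,"tx":0.2,"ty":0,"tz":-14.5,"ax":0,"ay":0,"az":0},{"jaw":-1,"tx":0.2,"ty":0,"tz":-14.5,"ax":0,"ay":0,"az":0}]' ; python3 -m pendant '[{"jaw":-1,"tx":0.6,"ty":0,"tz":1,"ax":0,"ay":0,"az":0},{"jaw":-1,"tx":1.3,"ty":0,"tz":2,"ax":0,"ay":0,"az":0},{"jaw":-1,"tx":2.3,"ty":0.1,"tz":2.8,"ax":0,"ay":0,"az":0},{"jaw":-1,"tx":3.3,"ty":0.1,"tz":3.4,"ax":0,"ay":0,"az":0},{"jaw":-1,"tx":4.4,"ty":0.2,"tz":3.8,"ax":0,"ay":0,"az":0},{"jaw":-1,"tx":5.6,"ty":0.2,"tz":4.1,"ax":0,"ay":0,"az":0},{"jaw":-1,"tx":6.6,"ty":0.3,"tz":4.2,"ax":0,"ay":0,"az":0},{"jaw":-1,"tx":6.9,"ty":0.3,"tz":4.2,"ax":0,"ay":0,"az":0},{"jaw":-1,"tx":6.9,"ty":0.3,"tz":4.2,"ax":0,"ay":0,"az":0}]'
```

```text
clock: 10.48
position: [0.3927, 0.2398, 0.0448]
ee_rot: [-0.001, 0.694, 0.72, -0.0]
contact_force: [-4.8, 2.4, -0.4]
width: 0.0104
gripper_force: 48.7
clock: 11.6
position: [0.4583, 0.2418, 0.0891]
ee_rot: [-0.003, 0.694, 0.72, -0.003]
contact_force: [-16.4, -1.0, 21.8]
width: 0.01
gripper_force: 49.9
```

```bash
python3 -m pendant '[{"jaw":-1,"tx":0.4,"ty":0,"tz":0.2,"ax":0,"ay":0,"az":0},{"jaw":-1,"tx":0.4,"ty":0,"tz":0.2,"ax":0,"ay":0,"az":0},{"jaw":-0.2,"tx":0,"ty":0,"tz":0.2,"ax":0,"ay":0,"az":0},{"jaw":-0.2,"tx":-0.2,"ty":0,"tz":0.2,"ax":0,"ay":0,"az":0},{"jaw":-0.2,"tx":-0.2,"ty":0,"tz":0.2,"ax":0,"ay":0,"az":0},{"jaw":-0.2,"tx":-0.2,"ty":0,"tz":6,"ax":0,"ay":0,"az":0},{"jaw":-0.2,"tx":2,"ty":-4,"tz":12,"ax":0,"ay":0,"az":0},{"jaw":-0.2,"tx":4,"ty":-8,"tz":18,"ax":0,"ay":0,"az":0},{"jaw":-0.2,"tx":5,"ty":-8,"tz":22,"ax":0,"ay":0,"az":0}]'; python3 -m pendant '[{"jaw":-0.2,"tx":0,"ty":0,"tz":0,"ax":10,"ay":0,"az":0},{"jaw":-0.2,"tx":0,"ty":0,"tz":0,"ax":20,"ay":0,"az":0},{"jaw":-0.2,"tx":0,"ty":0,"tz":0,"ax":30,"ay":0,"az":0},{"jaw":-0.2,"tx":0,"ty":0,"tz":0,"ax":40,"ay":0,"az":0},{"jaw":-0.2,"tx":0,"ty":0,"tz":0,"ax":50,"ay":0,"az":0},{"jaw":-0.2,"tx":0,"ty":0,"tz":0,"ax":60,"ay":0,"az":0},{"jaw":-0.2,"tx":0,"ty":0,"tz":0,"ax":70,"ay":0,"az":0},{"jaw":-0.2,"tx":0,"ty":0,"tz":0,"ax":80,"ay":0,"az":0},{"jaw":-0.2,"tx":0,"ty":0,"tz":0,"ax":90,"ay":0,"az":0},{"jaw":-0.2,"tx":0,"ty":0,"tz":0,"ax":90,"ay":0,"az":0}]'; python3 look.py w5; python3 - <<'E'
from h import *
import pickle
im=cap('top'); s=cap('side'); pickle.dump((im,s),open('t5.pkl','wb'))
C=cloud(im); m=np.zeros(C.shape[:2],bool); m[140:240,110:240]=1; m&=(C[...,2]>.085)&(C[...,2]<.12); q=C[m][:,:2]*1000
print(len(q),cv2.minAreaRect(q.astype(np.float32)))
cv2.imwrite('pics/s5.png',cv2.resize(s['pixels'][0:270,0:400],(800,540)))
E
```

```text
clock: 12.72
position: [0.5133, 0.1608, 0.3056]
ee_rot: [0.0, 0.695, 0.719, -0.0]
contact_force: [2.1, 0.8, 0.8]
width: 0.0342
gripper_force: 0.0
clock: 13.98
position: [0.5136, 0.1616, 0.3008]
ee_rot: [-0.493, 0.493, 0.507, 0.508]
contact_force: [-0.2, -0.3, 1.0]
width: 0.0342
gripper_force: 0.0
14.025 [0.5135 0.162  0.3026] [-0.491  0.492  0.508  0.508] [-0.5   0.56  1.91  1.16  1.87 -1.  ] 0.034320359485323707 [0.1 0.1 0.8]
715 ((521.9863891601562, 238.67587280273438), (140.8588409423828, 149.7525177001953), 0.7145969271659851)
```

View pics/s5.png

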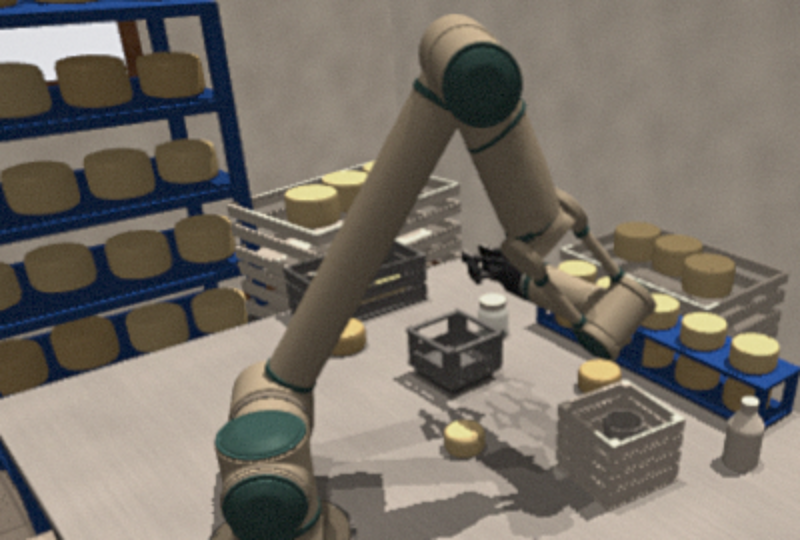

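The side view shows the tray fully erected at (455,350) and the arm holding a 90° sideways tilt, so the pour pose is reachable. Next is the beaker.

```bash
python3 -m pendant '[{"jaw":1,"tx":0,"ty":-2,"tz":0,"ax":-10,"ay":0,"az":0},{"jaw":1,"tx":0.5,"ty":-6,"tz":0,"ax":-20,"ay":0,"az":0},{"jaw":1,"tx":1,"ty":-11,"tz":0,"ax":-30,"ay":0,"az":0},{"jaw":1,"tx":1.5,"ty":-16,"tz":0,"ax":-40,"ay":0,"az":0},{"jaw":1,"tx":2,"ty":-21,"tz":0,"ax":-50,"ay":0,"az":0},{"jaw":1,"tx":2,"ty":-26,"tz":0,"ax":-60,"ay":0,"az":0},{"jaw":1,"tx":2,"ty":-32,"tz":0,"ax":-70,"ay":0,"az":0},{"jaw":1,"tx":2,"ty":-38,"tz":0,"ax":-80,"ay":0,"az":0},{"jaw":1,"tx":2,"ty":-38,"tz":0,"ax":-90,"ay":0,"az":0},{"jaw":1,"tx":2,"ty":-38,"tz":0,"ax":-90,"ay":0,"az":0}]'; python3 -m pendant '[{"jaw":1,"tx":0,"ty":0,"tz":-4,"ax":0,"ay":0,"az":-10},{"jaw":1,"tx":0,"ty":0,"tz":-7,"ax":0,"ay":0,"az":-10},{"jaw":1,"tx":0,"ty":0,"tz":-7,"ax":0,"ay":0,"az":-10}]'; python3 look.py w6
```

```text
clock: 15.38
position: [0.5327, -0.2145, 0.3086]
ee_rot: [0.004, 0.693, 0.721, 0.001]
contact_force: [0.4, -0.0, 0.3]
width: 0.0856
gripper_force: 0.0
clock: 15.75
position: [0.5313, -0.2167, 0.233]
ee_rot: [-0.002, 0.754, 0.656, -0.0]
contact_force: [-0.2, 0.4, 1.6]
width: 0.0854
gripper_force: 0.0
15.8 [ 0.5324 -0.2174  0.2347] [-0.     0.754  0.656  0.   ] [-0.51  0.27  1.5   0.    1.37 -0.37] 0.08552438588603256 [0.7 0.1 0.2]
```

View pics/w6.png

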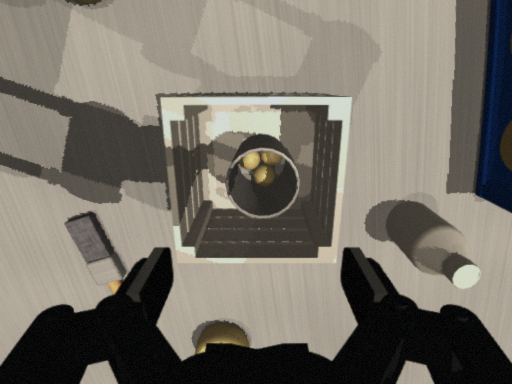

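The beaker's rim shows as an ellipse about (263,182), spanning u 227 to 299 and v 148 to 217. The crate rim spans (160,97) to (350,262).

```bash
python3 - <<'E'
from h import *
import pickle
im=pickle.load(open('w6.pkl','rb')); C=cloud(im)
P=[plane(im,u,v,.112)[:2] for u,v in [(227,182),(299,182),(263,148),(263,217),(238,157),(288,157),(238,207),(288,207)]]
print(np.round(P,4).tolist(), np.mean(P[:4],0))
s=np.zeros(C.shape[:2],bool); s[140:222,222:304]=1; m=s&(C[...,2]>.105)&(C[...,2]<.117); p=C[m]
A=np.c_[2*p[:,:2],np.ones(len(p))]; x=np.linalg.lstsq(A,(p[:,:2]**2).sum(1),rcond=None)[0]; print(m.sum(),x[:2],np.sqrt(x[2]+x[0]**2+x[1]**2))
print([np.round(plane(im,u,v,.13)[:2],4).tolist() for u,v in [(160,97),(351,97),(177,262),(338,262)]])
n=C[(C[...,2]>.125)&(C[...,2]<.134)][:,:2]; print(cv2.minAreaRect((n*1000).astype(np.float32)))
E
```

```text
[[0.5046, -0.2126], [0.5707, -0.2217], [0.5418, -0.1855], [0.533, -0.2523], [0.5184, -0.1906], [0.5631, -0.1968], [0.5107, -0.2387], [0.558, -0.2453]] [ 0.53751762 -0.21804578]
976 [ 0.53673832 -0.21819324] 0.03279902959999107
[[0.4664, -0.1298], [0.6165, -0.1507], [0.4461, -0.2797], [0.5986, -0.3009]]
((603.4219970703125, -233.6880340576172), (167.2640838623047, 317.95074462890625), 75.57928466796875)
```

```bash
python3 -m pendant '[{"jaw":1,"tx":0.5,"ty":0,"tz":-4,"ax":0,"ay":0,"az":0},{"jaw":1,"tx":0.5,"ty":0,"tz":-8,"ax":0,"ay":0,"az":0},{"jaw":1,"tx":0.5,"ty":0,"tz":-12,"ax":0,"ay":0,"az":0},{"jaw":1,"tx":0.5,"ty":0,"tz":-15.9,"ax":0,"ay":0,"az":0},{"jaw":1,"tx":0.5,"ty":0,"tz":-15.9,"ax":0,"ay":0,"az":0},{"jaw":0.4,"tx":0.5,"ty":0,"tz":-15.9,"ax":0,"ay":0,"az":0},{"jaw":0.4,"tx":0.5,"ty":0,"tz":-15.9,"ax":0,"ay":0,"az":0},{"jaw":0.4,"tx":0.5,"ty":0,"tz":-15.9,"ax":0,"ay":0,"az":0},{"jaw":0.4,"tx":0.5,"ty":0,"tz":-15.9,"ax":0,"ay":0,"az":0}]' 40
```

```text
clock: 16.92
position: [0.5398, -0.2188, 0.0782]
ee_rot: [0.003, 0.754, 0.657, 0.001]
contact_force: [-0.6, 0.3, 7.0]
width: 0.0676
gripper_force: 43.2
```

```bash
python3 -m pendant '[{"jaw":0.4,"tx":-0.2,"ty":0,"tz":2,"ax":0,"ay":0,"az":0},{"jaw":0.4,"tx":-0.2,"ty":0,"tz":6,"ax":0,"ay":0,"az":0},{"jaw":0.4,"tx":-0.2,"ty":0,"tz":10,"ax":0,"ay":0,"az":0},{"jaw":0.4,"tx":-0.2,"ty":0,"tz":14,"ax":0,"ay":0,"az":0},{"jaw":0.4,"tx":-0.2,"ty":0,"tz":18,"ax":0,"ay":0,"az":0},{"jaw":0.4,"tx":-0.2,"ty":0,"tz":21,"ax":0,"ay":0,"az":0},{"jaw":0.4,"tx":-0.2,"ty":2,"tz":23,"ax":0,"ay":0,"az":0},{"jaw":0.4,"tx":-0.4,"ty":5,"tz":23,"ax":0,"ay":0,"az":0},{"jaw":0.4,"tx":-0.6,"ty":9,"tz":23,"ax":0,"ay":0,"az":0},{"jaw":0.4,"tx":-0.8,"ty":13,"tz":23,"ax":0,"ay":0,"az":0}]';python3 -m pendant '[{"jaw":0.4,"tx":-0.2,"ty":4,"tz":0,"ax":0,"ay":0,"az":0},{"jaw":0.4,"tx":-0.4,"ty":8,"tz":0,"ax":0,"ay":0,"az":2},{"jaw":0.4,"tx":-0.6,"ty":12,"tz":0,"ax":0,"ay":0,"az":4},{"jaw":0.4,"tx":-0.8,"ty":16,"tz":0,"ax":0,"ay":0,"az":6},{"jaw":0.4,"tx":-1,"ty":20,"tz":0,"ax":0,"ay":0,"az":8},{"jaw":0.4,"tx":-1,"ty":24,"tz":0,"ax":0,"ay":0,"az":10},{"jaw":0.4,"tx":-1,"ty":28,"tz":0,"ax":0,"ay":0,"az":10},{"jaw":0.4,"tx":-1,"ty":32,"tz":0,"ax":0,"ay":0,"az":10},{"jaw":0.4,"tx":-1,"ty":36,"tz":0,"ax":0,"ay":0,"az":10},{"jaw":0.4,"tx":-1,"ty":38.5,"tz":0,"ax":0,"ay":0,"az":10}]'
```

```text
clock: 18.18
position: [0.5298, -0.0865, 0.3063]
ee_rot: [0.001, 0.754, 0.656, 0.001]
contact_force: [0.8, -0.6, -0.5]
width: 0.0678
gripper_force: 45.6
clock: 19.42
position: [0.5197, 0.2996, 0.3061]
ee_rot: [-0.0, 0.694, 0.72, 0.001]
contact_force: [0.3, -0.8, -1.1]
width: 0.0673
gripper_force: 45.6
```

```bash
python3 -m pendant '[{"jaw":0.4,"tx":0,"ty":0,"tz":0,"ax":10,"ay":0,"az":0},{"jaw":0.4,"tx":0,"ty":0,"tz":-1,"ax":20,"ay":0,"az":0},{"jaw":0.4,"tx":0,"ty":0,"tz":-2,"ax":30,"ay":0,"az":0},{"jaw":0.4,"tx":0,"ty":0,"tz":-3,"ax":40,"ay":0,"az":0},{"jaw":0.4,"tx":0,"ty":0,"tz":-4,"ax":50,"ay":0,"az":0},{"jaw":0.4,"tx":0,"ty":0,"tz":-5,"ax":60,"ay":0,"az":0},{"jaw":0.4,"tx":0,"ty":0,"tz":-6,"ax":68,"ay":0,"az":0},{"jaw":0.4,"tx":0,"ty":0,"tz":-6.5,"ax":75,"ay":0,"az":0},{"jaw":0.4,"tx":0,"ty":0,"tz":-6.5,"ax":80,"ay":0,"az":0},{"jaw":0.4,"tx":0,"ty":0,"tz":-6.5,"ax":85,"ay":0,"az":0}]';python3 -m pendant '[{"jaw":0.4,"tx":0,"ty":0,"tz":0,"ax":5,"ay":0,"az":0},{"jaw":0.4,"tx":0,"ty":0,"tz":0,"ax":10,"ay":0,"az":0},{"jaw":0.4,"tx":0,"ty":0,"tz":0,"ax":15,"ay":0,"az":0},{"jaw":0.4,"tx":0,"ty":0,"tz":0,"ax":20,"ay":0,"az":0},{"jaw":0.4,"tx":0,"ty":0,"tz":0,"ax":25,"ay":0,"az":0},{"jaw":0.4,"tx":0,"ty":0,"tz":0,"ax":25,"ay":0,"az":0},{"jaw":0.4,"tx":0,"ty":0,"tz":0,"ax":25,"ay":0,"az":0},{"jaw":0.4,"tx":0,"ty":0,"tz":0,"ax":25,"ay":0,"az":0},{"jaw":0.4,"tx":0,"ty":0,"tz":0,"ax":25,"ay":0,"az":0},{"jaw":0.4,"tx":0,"ty":0,"tz":0,"ax":25,"ay":0,"az":0}]'; python3 look.py w7; python3 - <<'E'
from h import *
s=cap('side'); t=cap('top')
a=cv2.resize(s['pixels'][60:220,150:300],(450,480)); b=cv2.resize(t['pixels'][130:240,120:200],(349,480)); cv2.imwrite('pics/p7.png',np.hstack([a,b]))
E
```

```text
clock: 20.68
position: [0.5211, 0.2967, 0.2401]
ee_rot: [-0.468, 0.511, 0.531, 0.488]
contact_force: [0.0, -0.3, -1.9]
width: 0.0678
gripper_force: 45.8
clock: 21.92
position: [0.5197, 0.2976, 0.2405]
ee_rot: [-0.568, 0.398, 0.413, 0.59]
contact_force: [-0.5, 0.3, -0.9]
width: 0.0675
gripper_force: 45.9
21.975 [0.5197 0.2976 0.2403] [-0.568  0.398  0.413  0.59 ] [-0.22  0.88  2.04  1.44  1.96 -1.38] 0.0676773376169045 [ 1.4 -0.5 -1.6]
```

View pics/p7.png

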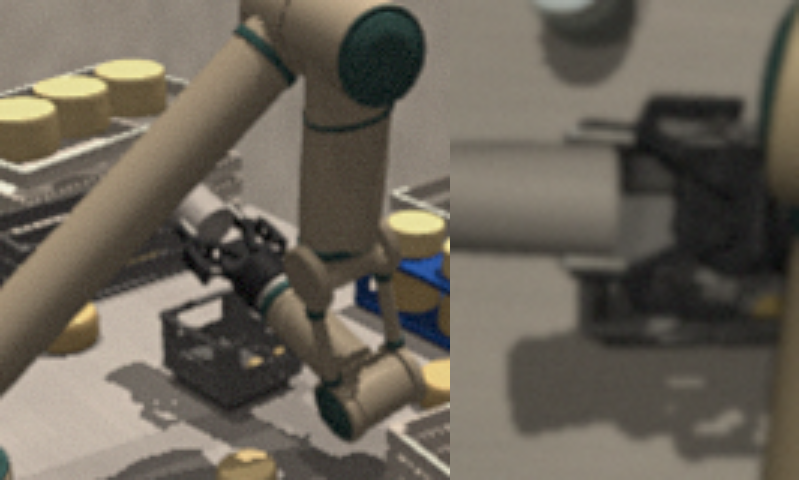

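The pour picture shows cheese balls in the tray at about (250,360) and (278,350), with the beaker tipped above it. I add a short extra tilt, then bring it upright and count the balls numerically.

```bash
python3 -m pendant '[{"jaw":0.4,"tx":0,"ty":0,"tz":0,"ax":4,"ay":0,"az":0},{"jaw":0.4,"tx":0,"ty":0,"tz":0.5,"ax":0,"ay":0,"az":0},{"jaw":0.4,"tx":0,"ty":0,"tz":2,"ax":-10,"ay":0,"az":0},{"jaw":0.4,"tx":0,"ty":0,"tz":4,"ax":-20,"ay":0,"az":0},{"jaw":0.4,"tx":0,"ty":0,"tz":6,"ax":-30,"ay":0,"az":0},{"jaw":0.4,"tx":0,"ty":0,"tz":7,"ax":-40,"ay":0,"az":0},{"jaw":0.4,"tx":0,"ty":0,"tz":7,"ax":-50,"ay":0,"az":0},{"jaw":0.4,"tx":0,"ty":0,"tz":7,"ax":-60,"ay":0,"az":0},{"jaw":0.4,"tx":0,"ty":0,"tz":7,"ax":-70,"ay":0,"az":0},{"jaw":0.4,"tx":0,"ty":0,"tz":7,"ax":-80,"ay":0,"az":0}]'; python3 -m pendant '[{"jaw":0.4,"tx":0,"ty":-4,"tz":0,"ax":-10,"ay":0,"az":0},{"jaw":0.4,"tx":0,"ty":-9,"tz":0,"ax":-20,"ay":0,"az":0},{"jaw":0.4,"tx":1,"ty":-14,"tz":0,"ax":-30,"ay":0,"az":0},{"jaw":0.4,"tx":2,"ty":-19,"tz":0,"ax":-30,"ay":0,"az":0},{"jaw":0.4,"tx":3,"ty":-24,"tz":0,"ax":-30,"ay":0,"az":0},{"jaw":0.4,"tx":3,"ty":-28,"tz":0,"ax":-30,"ay":0,"az":0},{"jaw":0.4,"tx":3,"ty":-28,"tz":0,"ax":-30,"ay":0,"az":0}]'; python3 look.py w8; python3 - <<'E'
from h import *
import pickle
t=cap('top'); s=cap('side'); pickle.dump((t,s),open('t8.pkl','wb'))
C=cloud(t); h=cv2.cvtColor(t['pixels'],cv2.COLOR_BGR2HSV)
m=((h[...,0]>12)&(h[...,0]<40)&(h[...,1]>90)&(h[...,2]>60)).astype(np.uint8)
n,l,st,ce=cv2.connectedComponentsWithStats(m)
for i in range(1,n):
    if st[i,4]>=6 and st[i,4]<900: u,v=ce[i]; print(st[i].tolist(),(plane(t,u,v,.047)*1000).round(0)[:2], np.median(C[l==i][:,2]).round(3))
E
```

```text
clock: 23.32
position: [0.5187, 0.2968, 0.3104]
ee_rot: [-0.178, 0.671, 0.696, 0.184]
contact_force: [-0.3, -0.0, -2.1]
width: 0.0678
gripper_force: 45.8
clock: 24.2
position: [0.5486, 0.0153, 0.3091]
ee_rot: [-0.001, 0.696, 0.718, -0.001]
contact_force: [0.1, 0.4, -1.0]
width: 0.068
gripper_force: 45.9
24.25 [0.5487 0.0169 0.3093] [-0.001  0.695  0.719 -0.001] [-0.1   0.2   1.41  0.    1.53 -0.13] 0.06787137056258534 [-0.3  0.2 -0.7]
[85, 0, 133, 39, 733] [1010.  305.] -0.633
[88, 38, 12, 9, 13] [964. 515.] -0.729
[162, 44, 30, 32, 209] [916. 268.] 0.147
[211, 44, 9, 5, 25] [965. 137.] -0.71
[101, 46, 9, 1, 9] [956. 478.] -0.744
[113, 46, 6, 1, 6] [957. 446.] -0.745
[141, 47, 7, 1, 7] [956. 358.] -0.749
[350, 55, 3, 5, 7] [ 939. -293.] 0.15
[204, 63, 29, 14, 77] [881. 130.] 0.144
[326, 63, 29, 17, 85] [ 884. -259.] 0.146
[286, 64, 26, 15, 69] [ 880. -124.] 0.144
[246, 66, 27, 12, 72] [879.   1.] 0.144
[26, 133, 24, 27, 464] [635. 662.] 0.045
[23, 162, 25, 27, 452] [545. 661.] 0.045
[190, 165, 7, 8, 43] [573. 194.] 0.056
[191, 181, 6, 9, 43] [522. 190.] 0.057
[21, 192, 25, 27, 468] [455. 662.] 0.045
[190, 198, 7, 5, 24] [477. 191.] 0.057
[410, 205, 28, 27, 521] [ 430. -507.] 0.04
[378, 256, 30, 10, 196] [ 302. -407.] 0.016
```

All three balls are in the tray, at y≈191 and x≈477, 522 and 573, with tops at about 57 mm. Next I set the beaker down.

```bash
python3 -m pendant '[{"jaw":0.4,"tx":0,"ty":0,"tz":-5,"ax":0,"ay":0,"az":0},{"jaw":0.4,"tx":0,"ty":0,"tz":-10,"ax":0,"ay":0,"az":0},{"jaw":0.4,"tx":0,"ty":0,"tz":-15,"ax":0,"ay":0,"az":0},{"jaw":0.4,"tx":0,"ty":0,"tz":-19,"ax":0,"ay":0,"az":0},{"jaw":0.4,"tx":0,"ty":0,"tz":-22,"ax":0,"ay":0,"az":0},{"jaw":0.4,"tx":0,"ty":0,"tz":-23.5,"ax":0,"ay":0,"az":0},{"jaw":0.4,"tx":0,"ty":0,"tz":-24,"ax":0,"ay":0,"az":0},{"jaw":0.4,"tx":0,"ty":0,"tz":-24.2,"ax":0,"ay":0,"az":0},{"jaw":0.4,"tx":0,"ty":0,"tz":-24.3,"ax":0,"ay":0,"az":0},{"jaw":0.4,"tx":0,"ty":0,"tz":-24.3,"ax":0,"ay":0,"az":0}]'
```

```text
clock: 25.6
position: [0.5502, 0.0176, 0.0677]
ee_rot: [0.001, 0.694, 0.72, 0.0]
contact_force: [0.3, 0.1, -1.0]
width: 0.0677
gripper_force: 45.9
```

```bash
python3 -m pendant '[{"jaw":0.4,"tx":0,"ty":0,"tz":-0.1,"ax":0,"ay":0,"az":0},{"jaw":0.4,"tx":0,"ty":0,"tz":-0.2,"ax":0,"ay":0,"az":0},{"jaw":0.4,"tx":0,"ty":0,"tz":-0.2,"ax":0,"ay":0,"az":0}]'
```

```text
clock: 25.98
position: [0.5501, 0.0175, 0.0663]
ee_rot: [0.001, 0.694, 0.72, 0.0]
contact_force: [-1.9, 0.6, 6.0]
width: 0.0679
gripper_force: 46.3
```

Contact with the table. I release, lift clear and check.

```bash
python3 -m pendant '[{"jaw":0.7,"tx":0,"ty":0,"tz":0,"ax":0,"ay":0,"az":0},{"jaw":1,"tx":0,"ty":0,"tz":0,"ax":0,"ay":0,"az":0},{"jaw":1,"tx":0,"ty":0,"tz":0,"ax":0,"ay":0,"az":0},{"jaw":1,"tx":0,"ty":0,"tz":2,"ax":0,"ay":0,"az":0},{"jaw":1,"tx":0,"ty":0,"tz":7,"ax":0,"ay":0,"az":0},{"jaw":1,"tx":0,"ty":0,"tz":13,"ax":0,"ay":0,"az":0},{"jaw":1,"tx":-5,"ty":0,"tz":19,"ax":0,"ay":0,"az":0},{"jaw":1,"tx":-11,"ty":0,"tz":25,"ax":0,"ay":0,"az":0},{"jaw":1,"tx":-17,"ty":-3,"tz":28,"ax":0,"ay":0,"az":0},{"jaw":1,"tx":-17,"ty":-3,"tz":28,"ax":0,"ay":0,"az":0}]'; python3 look.py w9; python3 - <<'E'
from h import *
t=cap('top'); C=cloud(t)*1000
def pts(x0,x1,y0,y1,z0,z1):
    m=(C[...,0]>x0)&(C[...,0]<x1)&(C[...,1]>y0)&(C[...,1]<y1)&(C[...,2]>z0)&(C[...,2]<z1); return C[m]
p=pts(500,610,-40,80,90,110); print('rim',len(p),cv2.minEnclosingCircle(p[:,:2].astype(np.float32)),np.median(p[:,2]))
q=pts(530,570,-5,35,-20,60); print('inside',len(q),np.median(q[:,2]) if len(q) else None)
for n,b in dict(left=(470,570,295,330),right=(470,570,150,182),front=(440,475,190,290),far=(570,605,190,290)).items():
    q=pts(*b,95,120); print(n,len(q),np.median(q,0).round(1))
for n,b in dict(jar=(650,745,280,380),cb=(325,425,-30,68),c2=(660,765,-45,60),c3=(350,470,440,548),c4=(380,485,-565,-460),spray=(670,770,-385,-285),brush=(240,350,-480,-250)).items():
    q=pts(*b,12,200); print(n,np.round(cv2.minAreaRect(q[:,:2].astype(np.float32))[0],1))
h=cv2.cvtColor(t['pixels'],cv2.COLOR_BGR2HSV)
m=((h[...,0]>12)&(h[...,0]<40)&(h[...,1]>90)&(h[...,2]>60)).astype(np.uint8); m[:140]=0;m[240:]=0;m[:,:110]=0;m[:,240:]=0
n,l,st,ce=cv2.connectedComponentsWithStats(m); print([((plane(t,*ce[i],.047)*1000).round(0)[:2].tolist(),int(st[i,4])) for i in range(1,n) if st[i,4]>8])
E
```

```text
clock: 27.22
position: [0.378, -0.0126, 0.3466]
ee_rot: [0.001, 0.694, 0.72, 0.0]
contact_force: [1.1, -0.5, -0.0]
width: 0.0854
gripper_force: 0.0
27.275 [ 0.375  -0.0136  0.3495] [ 0.002  0.694  0.72  -0.   ] [-0.22 -0.09  1.63 -0.    1.59 -0.26] 0.08540967339632177 [-3.5 -0.7 -0.1]
rim 80 ((544.5789184570312, 16.003578186035156), 34.72440719604492) 98.96402650314306
inside 168 4.706460286898362
left 157 [523.4 305.2 107.3]
right 137 [519.6 169.1 107.5]
front 140 [456.1 239.8 108.5]
far 140 [586.6 239.  107.9]
jar [698.8 330.3]
cb [366.1  31.1]
c2 [712.9   7.9]
c3 [409.6 498.8]
c4 [ 432.3 -510.8]
spray [ 719.9 -333.1]
brush [ 293.5 -362.9]
[([573.0, 194.0], 42), ([522.0, 190.0], 43), ([477.0, 191.0], 25)]
```

```bash
python3 -m pendant '[{"jaw":1,"tx":0,"ty":-5,"tz":0,"ax":0,"ay":0,"az":0},{"jaw":1,"tx":0,"ty":-11,"tz":0,"ax":0,"ay":0,"az":0},{"jaw":1,"tx":0,"ty":-17,"tz":0,"ax":0,"ay":0,"az":0},{"jaw":1,"tx":0,"ty":-23,"tz":0,"ax":0,"ay":0,"az":0},{"jaw":1,"tx":0,"ty":-25,"tz":0,"ax":0,"ay":0,"az":0},{"jaw":1,"tx":0,"ty":-25,"tz":0,"ax":0,"ay":0,"az":0},{"jaw":1,"tx":0,"ty":-25,"tz":0,"ax":0,"ay":0,"az":0}]'; python3 - <<'E'
from h import *
t=cap('top'); C=cloud(t)*1000
m=(abs(C[...,0]-375)<50)&(abs(C[...,1]-19)<49)&(C[...,2]>12)&(C[...,2]<60); p=C[m]
print(len(p),cv2.minAreaRect(p[:,:2].astype(np.float32)),manip.get_state()['contact_force'])
E
```

```text
clock: 28.2
position: [0.3799, -0.2608, 0.3447]
ee_rot: [-0.001, 0.694, 0.72, 0.001]
contact_force: [-0.5, 0.2, -0.3]
width: 0.0852
gripper_force: 0.0
495 ((374.8024597167969, 18.950653076171875), (72.47781372070312, 72.49808502197266), 0.4556339383125305) [-0.72207892 -0.32492198 -0.51372355]
```

Nothing has moved that should not have, so I hand in.

```bash
python3 -c "from rig import manip; print(manip.sign_off())"
```

```text
the job is handed in; nothing more can be done
None
```

The job is handed in after about 28 s on the robot clock: the tray's three walls stand upright, all three cheese balls lie in it, the empty beaker stands upright on the bare table, and the other objects measured within about 3 mm of where they began.

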